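# Close up the parts case and move its tag to the collar

## Task

Fold the lid of the small-parts case shut and press both of its push studs fully home. Then lift the tag hanger off the picking bin's lip, hook it over the rail on the long open stretch with at least 5 cm left between it and the stop collar, and slide it along the rail until it is up against the collar; leave it hanging there. Leave the other things on the bench where they are.

Things in the scene. Friction and masses are not known exactly. Their poses are not given: they have to be found in the camera images.
- case: grey plastic parts case fixed to the bench, 150 (x) x 180 (y) x 70 mm high without the lid; origin under its centre; its -x side is the front, the lid's hinge runs along its +x top edge
- lid (a joint): hinge of the case's lid, rad: 0 = shut on the rim, grows as the lid's front edge rises; a stiff hinge (about 2 N at the front edge) that stays where it is left
- lid_hinge (a point): middle of the lid's hinge line, 70 mm above the bench, at the lid's underside; its axes are the lid's (equal to the case's when shut), y along the hinge
- lid_edge (a point): point on the lid's outer (upper) face, in the middle between the studs, 130 mm from the hinge line and 20 mm in from the front edge; the lid is a plate 150 x 186 x 6 mm
- stud_left (a joint): press travel of the push stud near the lid's front +y corner, m: 0 = fully raised, 0.010 = fully home, the black head down on the lid; it starts raised, slides stiffly (about 6 N) and stays where it is left
- stud_right (a joint): the same for the stud near the lid's front -y corner
- stud_left_top (a point): top centre of the left stud's round black head (28 mm across, 6 mm thick); 133 mm from the hinge line, 65 mm to the +y side of the lid's middle; 6 mm above the lid's face when home
- stud_right_top (a point): top centre of the right stud's head, likewise, 65 mm to the -y side
- bin: blue picking bin fixed to the bench, 170 (x) x 130 (y) mm, 120 mm high at the back; the low front lip at its -x end is 85 mm high and 10 mm thick; origin under its centre
- tag: loose tag hanger, 90 g, an aluminium upside-down U hung over the bin's lip. Origin: middle of its bridge's underside, which rests on lip or rail; z up, y along lip or rail. Slot 20 mm wide along x; on -x a plate 60 mm wide (y) reaches 70 mm below the origin, on +x a leg 40 mm wide 33 mm below. Bridge 32 x 40 x 5 mm; on it a black grip tab 10 (x) x 30 (y) mm, 5 to 43 mm above the origin
- tag_tab (a point): middle of the hanger's grip tab, 24 mm above the hanger's origin
- rail: fixed steel rail stand: round bar 12 mm thick along its y, axis 160 mm above the bench, between two posts 330 mm apart that rise 12 mm above the bar's axis; origin on the bench under the bar's middle
- rail_mid (a point): middle of the bar, on its axis
- collar: fixed stop collar on the bar, 36 mm across, 12 mm wide along the bar; origin at its centre on the bar's axis; y along the bar. It sits nearer the rail's -y end: the long open stretch is on its +y side. The hanger is up against it when its origin is 36 mm to the collar's +y side (its 60 mm plate touches the collar)
- jar: bystander: squat screw-top jar, 44 mm across, 62 mm tall; origin under its centre
- carton: bystander: small brown carton 65 x 50 x 45 mm
- tape: bystander: roll of clear tape lying flat, 90 mm across, 25 mm tall
- driver: bystander: screwdriver lying on the bench
- spanner: bystander: spanner lying on the bench
- fitting: bystander: brass fitting standing on the bench, 32 mm across, 35 mm tall
- carton_tall: bystander: upright brown carton 80 x 60 x 100 mm

How it is judged:
By the outcome, as a careful person would: the job done as asked, in the order asked, and still so for the second after the job is handed in, with the robot touching nothing.
It also fails if it takes over 61 s, if anything falls off the work surface, if the arm or the gripper's body presses on something with over 40 N, if the wrist force passes 120 N, or if a joint passes its speed limit or range.

## Robot

A 7-joint arm with a two-finger parallel gripper is mounted at the origin on the work surface. World frame = base frame: x ahead of the robot, y to its left, z up, the work surface at z = 0. Lengths are in m, angles in rad, forces in N, time in s.
With the tool pointing down it reaches from about 0.4 to 0.85 m from the base axis. Payload 4.5 kg.
Tool frame: the origin (TCP) lies on the centre line of the jaws, within the pads' length; the fingertips stand 14 mm ahead of it and the grasp point (between the pads) lies 5 mm behind it; z points along the fingers, y is the line along which they close (so a half turn about z gives the same grasp; the last joint's range is limited). The gripper opens to 85 mm and grips with 20 to 120 N. Pads are 22 mm wide; open, the fingers measure 114 mm over their backs; the gripper's body (76 mm by 85 mm) begins 54 mm behind the grasp point. The pads swing forward as they close: fully open they stand 13 mm farther back than shut.
Start: joints at [1.274, 0.689, -0.195, 1.565, 0.157, 0.902, -0.215], TCP at [0.203, -0.591, 0.245] pointing down, gripper open.
Joint ranges: [-3.01, 3.01], [-0.46, 2.08], [-1.47, 1.51], [0.13, 2.56], [-1, 4.14], [0.04, 2.09], [-2.66, 2.66]. Speed limits (rad/s): [2.57, 2.57, 3.14, 3.14, 3.14, 3.14, 3.14].

## Interface

Orientations are given as [roll, pitch, yaw] about the fixed x, y, z axes, in that order (R = Rz(yaw) Ry(pitch) Rx(roll)).
In Python, from workcell import * gives the robot as it stands. The module is installed in compiled form; this text tells all that it offers.
- The arm moves only by the tool apply_moves, never from a script. Its argument "deltas" is a list of rows, each a list of 5 numbers: the shift along the tool's x, y, z in m, then the turn about the tool's z in rad, then the opening, from -1 (shut) to 1 (fully open). In form: [[tx, ty, tz, yaw, fingers], ...]. A call has 1 to 8 rows; each row shifts and turns the commanded pose from where the row before left it, along the tool's axes as they then stand; what a row does not reach is not made up. A row lasts 1/12 s, in which the tool goes at most 41.7 mm and 7.16 degrees, less where a joint would pass 70% of its speed; a pose out of reach is approached as far as the arm can. A call is refused whole if a number of a shift passes 0.0417 or a number of a turn 0.125, either way. A call with a gripper value outside its range is refused whole. The fingers move at their own pace and stop on an object; "newtons" is the grip in N (left out, the last holds). Time passes only in rows, so rows that do not move let the fingers close. It gives the time, the measured TCP pose, the force, the opening and the grip force at its end, in the units of the state.
- state(): the state, without advancing time (a new reading comes with each control period).
- read_camera(name): name is "side" or "top" or "wrist"; returns (picture, depth): 420x560x3 uint8, red, green, blue; 420x560 float32, m along the optical axis (not along the pixel's ray), 0 where there is no reading.
- camera_model(name): a dict with "vfov" (degrees; the focal length in pixels is half the picture's height over the tangent of half this angle, whatever the lens; pixels are square), "cx", "cy" (the principal point, pixels), "position" and "attitude" of the camera in the world; the wrist camera has in their place "mount" (4x4, takes a point from camera to tool coordinates, whose origin is the TCP and whose axes are the flange's). Camera axes: x right, y down, z forward; pixel columns grow to the right and rows downward; lengths in m; the calibration is good to about 2 mm. A picture is of the moment at which its call begins: read the wrist's pose just before it. camera_model takes no time and is no camera call.
- sign_off(): hands the job in; it is judged then, once.
Trained networks look in the newest picture that a camera, given by its name, has taken for a name from the list of things; names that differ only in an ending like _2 or _b are one class to them, and where a whole thing is asked for, a point or a joint stands for the part that bears it (a point fixed in the world has none). Each returns a list of dicts, best first, with "score" (0 to 1); they miss things now and then, are a little off and sometimes report something else, mostly with a low value. They report only what shows in the picture. A call takes as long as a camera call.
- search_frame(camera, query): "extent" ([centre column, centre row, width, height] in pixels, round what is visible of it).
- tip_of(camera, query): "point" ([row, column] in pixels: a listed point, or the origin of a listed thing).
The state is a dict: "time": time; "joint_positions": joint angles; "joint_vel": joint speeds; "joint_torque": joint torques, N m; "position": TCP position; "eef_rot": TCP orientation; "ft_force": force on the tool from outside, world axes, zero at the start; "moment": the same for the moment, N m; "opening": finger opening in m; "gripper_force": force on a finger pad.
Only numpy, scipy, OpenCV 4.12 (cv2) and the standard library are available. Lean on these libraries where they do the work, as an engineer would, in place of code of your own. Each camera call takes 0.05 s, during which the arm holds its last target. There are 200 camera calls.

## Working session

There is one attempt and no reset: what is moved stays moved. The work goes in short steps, Python scripts to look and compute and a tool call to move; the robot and the scene stay as the last step left them, time stands still between calls to the robot, and variables do not carry over. Pictures are saved under pics/ and viewed, at most 10 in all, crops included, and the job is handed in when it is done.

Besides the shell and the picture viewer there is one more tool, called after "Request:" in YAML: its name, and indented under it one key for each argument. apply_moves: Moves the arm, as the interface text tells. Its arguments: {"type":"object","properties":{"deltas":{"type":"array","items":{"type":"array","items":{"type":"number"}}},"newtons":{"type":"number"}},"required":["deltas"]}

```bash
mkdir -p pics
cat > h.py <<'E'
from workcell import *
import numpy as np, cv2
from scipy.spatial.transform import Rotation as R
def cam(n):
    m=camera_model(n); f=210/np.tan(np.radians(m['vfov'])/2)
    if 'mount' in m:
        s=state(); T=np.eye(4); T[:3,:3]=R.from_euler('xyz',s['eef_rot']).as_matrix(); T[:3,3]=s['position']; T=T@np.array(m['mount'])
    else:
        T=np.eye(4); a=np.array(m['attitude'],float)
        T[:3,:3]=a if a.shape==(3,3) else (R.from_euler('xyz',a).as_matrix() if a.size==3 else R.from_quat(a).as_matrix())
        T[:3,3]=m['position']
    return m,f,T
def w(n,row,col,z,c=None):
    m,f,T=c or cam(n); return (T@[(col-m['cx'])*z/f,(row-m['cy'])*z/f,z,1])[:3]
def onplane(n,row,col,h,c=None):
    m,f,T=c or cam(n); d=T[:3,:3]@[(col-m['cx'])/f,(row-m['cy'])/f,1]; o=T[:3,3]; return o+d*(h-o[2])/d[2]
def pix(n,p,c=None):
    m,f,T=c or cam(n); q=np.linalg.inv(T)@np.append(p,1); return q[1]/q[2]*f+m['cy'],q[0]/q[2]*f+m['cx']
E
python3 - <<'E'
from h import *
np.set_printoptions(precision=3,suppress=True)
for n in ['top','side','wrist']: print(n,camera_model(n))
s=state(); print(s)
for n in ['top','side']:
    im,d=read_camera(n); cv2.imwrite(f'pics/{n}0.png',im[:,:,::-1]); np.save(n+'d.npy',d)
    c=cam(n)
    for q in ['case','lid_hinge','lid_edge','stud_left_top','stud_right_top','tag','tag_tab','bin','rail','rail_mid','collar','jar','carton_tall']:
        r=tip_of(n,q)
        for k in r[:2]:
            a,b=k['point']; i,j=int(np.clip(round(a),0,419)),int(np.clip(round(b),0,559)); z=d[i,j]
            print(n,q,round(k['score'],2),np.round([a,b]),z,w(n,a,b,z,c))
E
```

```text
top {'vfov': 56.1563420628528, 'cx': 277.15146784043174, 'cy': 210.1111422551231, 'position': array([0.378, 0.018, 1.323]), 'attitude': array([-3.015, -0.021, -1.597])}
side {'vfov': 49.35533240547622, 'cx': 280.27543188869896, 'cy': 208.943326197066, 'position': array([0.407, 0.761, 1.031]), 'attitude': array([-2.441, -0.012, -2.967])}
wrist {'vfov': 70.9525324888693, 'cx': 277.84124202224615, 'cy': 204.86890956768835, 'mount': array([[ 0.   , -0.954, -0.3  ,  0.076],
       [ 1.   ,  0.   , -0.001, -0.   ],
       [ 0.001, -0.3  ,  0.954, -0.128],
       [ 0.   ,  0.   ,  0.   ,  1.   ]])}
{'time': 0.0, 'joint_positions': array([ 1.274,  0.69 , -0.195,  1.566,  0.157,  0.902, -0.215]), 'joint_vel': array([ 0.001,  0.001, -0.001, -0.002, -0.001,  0.   , -0.   ]), 'joint_torque': array([  0.   , -53.96 ,  -1.267, -15.854,   0.009,   0.009,  -0.   ]), 'position': array([ 0.203, -0.591,  0.244]), 'eef_rot': array([-3.14 ,  0.   ,  0.331]), 'ft_force': array([0.023, 0.236, 0.535]), 'moment': array([ 0.016,  0.048, -0.016]), 'gripper_force': 0.0, 'opening': 0.08546641331596849}
top case 
[... 1206 characters left out ...]
9 -0.222  0.131]
side stud_left_top 0.52 [160. 303.] 1.2678882 [ 0.496 -0.159  0.15 ]
side stud_right_top 0.41 [132. 308.] 1.3386406 [ 0.496 -0.275  0.154]
side stud_right_top 0.21 [126. 284.] 1.5503353 [ 0.593 -0.44   0.028]
side tag 0.9 [288. 297.] 1.0726401 [0.453 0.211 0.092]
side tag_tab 0.56 [284. 289.] 1.0833468 [0.475 0.2   0.09 ]
side bin 0.66 [298. 261.] 1.0254195 [0.528 0.266 0.118]
side rail 0.29 [181. 290.] 1.3517599 [ 0.531 -0.166  0.051]
side rail_mid 0.59 [167. 230.] 1.224731 [ 0.681 -0.08   0.166]
side collar 0.48 [152. 238.] 1.26504 [ 0.675 -0.144  0.165]
side jar 0.64 [234. 308.] 1.2552974 [0.453 0.001 0.028]
side carton_tall 0.56 [403. 193.] 0.89599395 [0.614 0.506 0.099]
```

Run:
```python
import cv2
for n in ['top','side']:
    cv2.imwrite(f'pics/{n}0b.png',cv2.resize(cv2.imread(f'pics/{n}0.png'),(800,600),interpolation=cv2.INTER_CUBIC))
```

```text
(no output)
```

View pics/top0b.png

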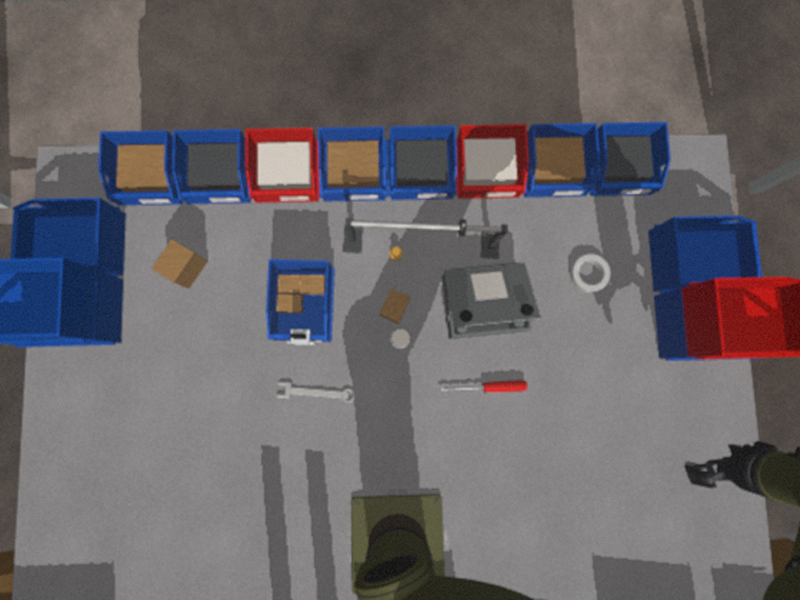

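View pics/side0b.png

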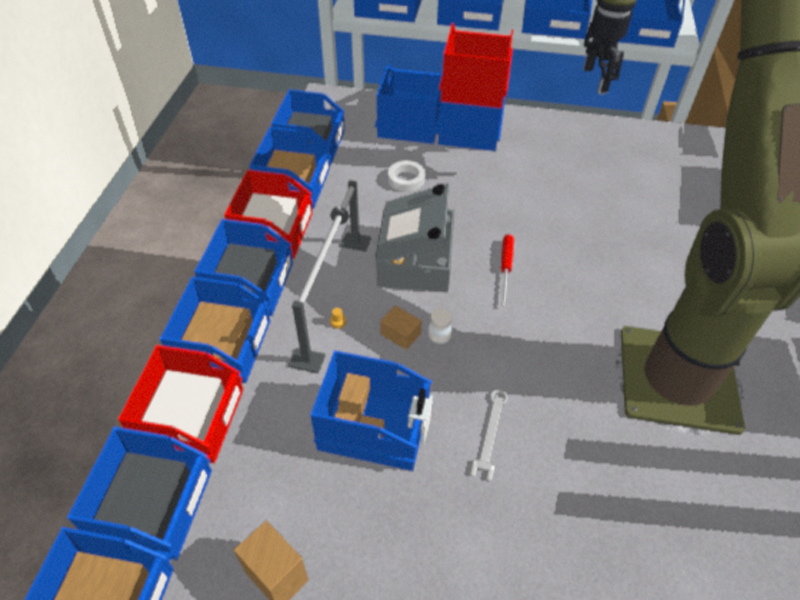

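The top view shows the case with its half-open lid (studs at about (465,315) and (527,309) in the 800-px view). The tag is on the bin lip at (300,335). The rail runs from (350,225) to (500,230) with the collar at (463,227). The side view agrees.

```bash
cat > m.py <<'E'
from h import *
np.set_printoptions(precision=3,suppress=True)
im=cv2.imread('pics/top0.png'); d=np.load('topd.npy'); c=cam('top'); m,f,T=c
v,u=np.mgrid[:420,:560]; P=np.stack([(u-m['cx'])*d/f,(v-m['cy'])*d/f,d],-1)@T[:3,:3].T+T[:3,3]
x,y,z=P[...,0],P[...,1],P[...,2]
# bench check
b=(abs(x-.3)<.02)&(abs(y-.0)<.3)&(z<.03); print('bench z',np.median(z[b]))
# lid plane
L=(x>.46)&(x<.64)&(y>-.34)&(y<-.11)&(z>.06)&(z<.2)
g=im.astype(int).sum(2); 
pts=P[L&(g>200)]; 
from numpy.linalg import lstsq
k=np.ones(len(pts),bool)
for _ in range(8):
    s=lstsq(np.c_[pts[k][:,:2],np.ones(k.sum())],pts[k][:,2],rcond=None)[0]
    k=abs(np.c_[pts[:,:2],np.ones(len(pts))]@s-pts[:,2])<.004
print('lid plane',s,k.sum(),'tilt',np.degrees(np.arctan(np.hypot(*s[:2]))),'dir',np.degrees(np.arctan2(-s[1],-s[0])))
lp=pts[k]; rect=cv2.minAreaRect((lp[:,:2]*1000).astype(np.float32)); print('lid rect',rect,cv2.boxPoints(rect))
# studs dark blobs
D=(L&(g<90)).astype(np.uint8); n,lab,st,ce=cv2.connectedComponentsWithStats(D)
for i in range(1,n):
    if st[i,4]>15: print('dark',st[i],ce[i],np.median(P[lab==i],0))
# rail
Rm=(x>.6)&(x<.74)&(z>.15)&(z<.2)&(y>-.3)&(y<.15)
q=P[Rm]; print('rail n',len(q)); l=cv2.fitLine(q[:,:2].astype(np.float32),cv2.DIST_HUBER,0,.01,.01).ravel(); print(l,np.median(q,0),q[:,1].min(),q[:,1].max())
cc=P[Rm&(z>.172)]; print('collar/posts',len(cc)); 
for yy in np.arange(-.3,.15,.02):
    t=q[(q[:,1]>=yy)&(q[:,1]<yy+.02)]
    if len(t): print(round(yy,2),len(t),t.mean(0),t[:,2].max(),np.ptp(t[:,0]))
# tag & bin
B=(x>.42)&(x<.64)&(y>.1)&(y<.3)&(z>.03)&(z<.2)
bp=P[B&(z>.07)&(im[...,0].astype(int)-im[...,2]>50)]; r=cv2.minAreaRect((bp[:,:2]*1000).astype(np.float32)); print('bin',r)
t=B&(x<.5)&(g<110)&(z>.08); print('tab dark',t.sum(),np.median(P[t],0) if t.any() else 0,np.argwhere(t).mean(0))
cv2.imwrite('pics/t2.png',cv2.resize(im[130:250,170:390],None,fx=3.6,fy=3.6,interpolation=cv2.INTER_CUBIC))
E
python3 m.py
```

```text
bench z -0.0005802837468236177
lid plane [-0.492 -0.036  0.367] 2031 tilt 26.270180862438817 dir 4.240410813068247
lid rect ((541.716552734375, -218.31231689453125), (136.8579864501953, 186.04486083984375), 4.081831455230713) [[ 466.84  -130.397]
 [ 480.083 -315.97 ]
 [ 616.593 -306.228]
 [ 603.351 -120.655]]
rail n 517
[ 0.064  0.998  0.681 -0.06 ] [ 0.681 -0.092  0.164] -0.24876701418188701 0.09217591964206423
collar/posts 41
-0.26 19 [ 0.67  -0.245  0.168] 0.17367971614595956 0.017273726510954823
-0.24 33 [ 0.671 -0.232  0.165] 0.17440031476282636 0.016838282044411512
-0.22 27 [ 0.672 -0.21   0.163] 0.1670878005961829 0.011730135297883915
-0.2 26 [ 0.675 -0.19   0.163] 0.16871064812763348 0.011138584369897342
-0.18 25 [ 0.676 -0.17   0.165] 0.17492493536474396 0.015852132475512093
-0.16 64 [ 0.674 -0.151  0.17 ] 0.18190893728261592 0.032304589609578716
-0.14 25 [ 0.678 -0.13   0.163] 0.1678964473869673 0.013367284510996558
-0.12 28 [ 0.679 -0.11   0.164] 0.16865190563007215 0.010161914150324414
-0.1 26 [ 0.68  -0.09   0.162] 0.16738313760551482 0.01063256103643806
-0.08 26 [ 0.681 -0.07   0.163] 0.16774216691682664 0.010238158152658827
-0.06 28 [ 0.684 -0.05   0.164] 0.168802430504138 0.011745066248916136
-0.04 24 [ 0.684 -0.03   0.164] 0.1680969967152104 0.010547138210292295
-0.02 28 [ 0.685 -0.01   0.163] 0.16871035119479294 0.010091381413509293
0.0 28 [0.687 0.011 0.163] 0.16702644536696631 0.01277134839175198
0.02 24 [0.689 0.03  0.163] 0.16895264388179965 0.010860579871425413
0.04 28 [0.689 0.05  0.163] 0.16795445082311056 0.00975920554754306
0.06 28 [0.69  0.071 0.164] 0.16831125734738972 0.014561065076661772
0.08 30 [0.691 0.087 0.166] 0.17579968275372426 0.01505318583266857
bin ((538.5739135742188, 202.68296813964844), (130.8675994873047, 171.32647705078125), 87.06315612792969)
tab dark 2 [0.458 0.19  0.127] [235.  211.5]
```

View pics/t2.png

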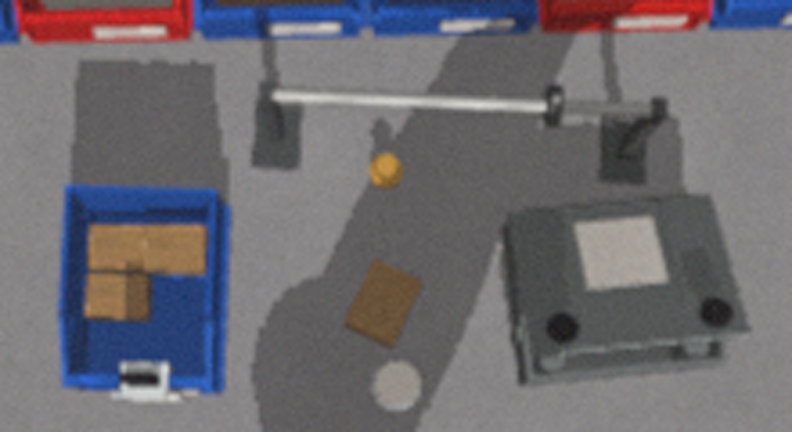

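The case yaw is about +4°, and the lid stands open about 26° with its front edge near (0.49, -0.22, 0.133). First move: shut the fingers and go above the lid's edge.

Request:
apply_moves:
  deltas:
    - [0.028,-0.0183,0,0,-1]
    - [0.028,-0.0183,0,0,-1]
    - [0.028,-0.0183,0,0,-1]
    - [0.028,-0.0183,0,0,-1]
    - [0.028,-0.0183,0,0,-1]
    - [0.028,-0.0183,0,0,-1]
    - [0.028,-0.0183,0,0,-1]
    - [0.028,-0.0183,0,0,-1]

```text
time: 2.07
position: [0.3682, -0.3786, 0.2455]
eef_rot: [3.141, -0.0, 0.331]
ft_force: [0.9, 0.7, -0.5]
opening: 0.0002
gripper_force: 0.0
```

Request:
apply_moves:
  deltas:
    - [0.028,-0.0183,0,0,-1]
    - [0.028,-0.0183,0,0,-1]
    - [0.028,-0.0183,0,0,-1]
    - [0.028,-0.0183,0,0,-1]
    - [0.028,-0.0183,0,0,-1]
    - [0.028,-0.0183,0,0,-1]
    - [0,0,0,-0.12,-1]
    - [0,0,0,-0.12,-1]

```text
time: 2.73
position: [0.4927, -0.2182, 0.2455]
eef_rot: [3.141, -0.002, 0.583]
ft_force: [0.3, -1.5, 0.0]
opening: 0.0001
gripper_force: 0.0
```

Request:
apply_moves:
  deltas:
    - [0,0,0,-0.12,-1]
    - [0,0,0,-0.12,-1]
    - [0,0,0,-0.12,-1]
    - [0,0,0,-0.12,-1]
    - [0,0,0,-0.12,-1]
    - [0,0,0,-0.12,-1]
    - [0,0,0,-0.12,-1]
    - [0,0,0,-0.12,-1]

```text
time: 3.4
position: [0.4906, -0.2217, 0.2455]
eef_rot: [3.141, 0.0, 1.536]
ft_force: [-0.2, 0.1, -0.5]
opening: -0.0002
gripper_force: 0.0
```

Request:
apply_moves:
  deltas:
    - [0,0,0.03,0,-1]
    - [0,0,0.03,0,-1]
    - [0,0,0.025,0,-1]
    - [0,0,0.01,0,-1]
    - [0,0,0.01,0,-1]
    - [0,0,0.01,0,-1]
    - [0,0,0.01,0,-1]
    - [0,0,0.01,0,-1]

```text
time: 4.07
position: [0.4912, -0.2218, 0.1103]
eef_rot: [3.14, 0.001, 1.531]
ft_force: [0.2, -0.0, 1.5]
opening: -0.0001
gripper_force: 0.5
```

Request:
apply_moves:
  deltas:
    - [0,0,0.006,0,-1]
    - [0,0,0.006,0,-1]
    - [0,0,0.004,0,-1]
    - [0,0,0.002,0,-1]
    - [0,0,0.001,0,-1]

```text
time: 4.48
position: [0.4905, -0.2215, 0.0911]
eef_rot: [-3.141, 0.0, 1.531]
ft_force: [-0.5, -1.3, 1.2]
opening: 0.0004
gripper_force: 0.4
```

Request:
apply_moves:
  deltas:
    - [0,0,0.001,0,-1]
    - [0,0,0.001,0,-1]
    - [0,0,0,0,-1]

```text
time: 4.73
position: [0.4907, -0.2215, 0.09]
eef_rot: [3.141, 0.001, 1.531]
ft_force: [-2.2, 0.3, 6.1]
opening: 0.0002
gripper_force: 2.6
```

Request:
apply_moves:
  deltas:
    - [0,0,0.001,0,-1]
    - [0,0,0.001,0,-1]
    - [0,0,0,0,-1]

```text
time: 4.98
position: [0.4907, -0.2215, 0.0898]
eef_rot: [3.14, 0.002, 1.531]
ft_force: [-5.3, 1.5, 21.3]
opening: 0.0001
gripper_force: 10.8
```

Request:
apply_moves:
  deltas:
    - [0,0,-0.03,0,-1]
    - [0,0,-0.04,0,-1]
    - [0,-0.02,-0.03,0,-1]
    - [0,-0.04,0,0,-1]
    - [0,-0.04,0,0,-1]
    - [0,0,0,0,-1]

```text
time: 5.48
position: [0.3784, -0.2168, 0.1869]
eef_rot: [-3.126, 0.0, 1.529]
ft_force: [-2.4, 0.1, -0.4]
opening: 0.0003
gripper_force: 0.0
```

Run:
```python
from h import *
np.set_printoptions(precision=3,suppress=True)
s=state(); print(s['position'],s['joint_positions'])
for n in ['wrist','top','side']:
    c=cam(n); im,d=read_camera(n); cv2.imwrite(f'pics/{n}1.png',im[:,:,::-1])
    for q in ['stud_left_top','stud_right_top','lid_edge']:
        for k in tip_of(n,q)[:2]:
            a,b=k['point']; print(n,q,round(k['score'],2),np.round([a,b]),onplane(n,a,b,.092,c),w(n,a,b,d[int(np.clip(a,0,419)),int(np.clip(b,0,559))],c))
```

```text
[ 0.378 -0.217  0.187] [ 0.692  0.588 -0.434  2.156  0.506  0.512 -0.172]
wrist stud_left_top 0.62 [134. 402.] [ 0.47  -0.159  0.092] [ 0.471 -0.159  0.089]
wrist stud_right_top 0.73 [286. 403.] [ 0.481 -0.287  0.092] [ 0.483 -0.289  0.089]
wrist lid_edge 0.98 [210. 398.] [ 0.471 -0.218  0.092] [ 0.478 -0.224  0.075]
top stud_left_top 0.47 [229. 326.] [ 0.469 -0.163  0.092] [ 0.469 -0.164  0.087]
top stud_right_top 0.59 [227. 367.] [ 0.472 -0.292  0.092] [ 0.472 -0.293  0.087]
top lid_edge 0.67 [224. 344.] [ 0.483 -0.221  0.092] [ 0.485 -0.225  0.072]
side stud_left_top 0.74 [301. 344.] [0.342 0.226 0.092] [0.336 0.175 0.004]
side stud_left_top 0.65 [235. 312.] [0.44  0.049 0.092] [0.442 0.001 0.029]
side stud_right_top 0.51 [147. 312.] [ 0.483 -0.28   0.092] [ 0.484 -0.283  0.089]
side lid_edge 0.56 [124. 282.] [ 0.589 -0.369  0.092] [ 0.607 -0.481 -0.001]
side lid_edge 0.55 [161. 310.] [ 0.48  -0.221  0.092] [ 0.481 -0.238  0.076]
```

View pics/wrist1.png

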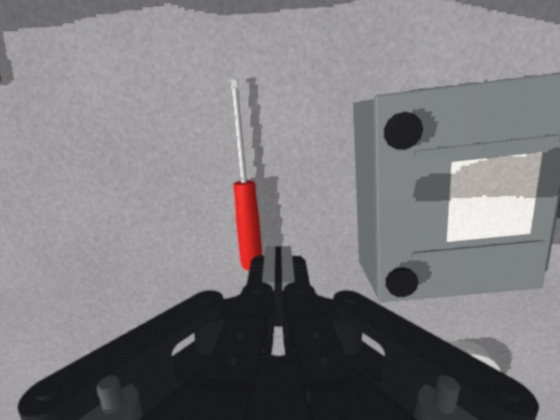

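The wrist view shows the lid shut flat, with the left stud at row 131, column 403 and the right at row 282, column 402. The measurements agree with my prediction. Next I press the left stud.

Request:
apply_moves:
  deltas:
    - [0.0207,0.0298,0,0,-1]
    - [0.0207,0.0298,0,0,-1]
    - [0.0207,0.0298,0.02,0,-1]
    - [0,0,0.03,0,-1]
    - [0,0,0.023,0,-1]
    - [0,0,0,0,-1]

```text
time: 6.58
position: [0.4804, -0.1578, 0.1108]
eef_rot: [-3.135, -0.001, 1.533]
ft_force: [-0.4, 0.0, -0.2]
opening: 0.0003
gripper_force: 0.0
```

Request:
apply_moves:
  deltas:
    - [0,0,0.004,0,-1]
    - [0,0,0.004,0,-1]
    - [0,0,0.003,0,-1]
    - [0,0,0.003,0,-1]
    - [0,0,0.002,0,-1]
    - [0,0,0,0,-1]

```text
time: 7.08
position: [0.483, -0.1596, 0.0991]
eef_rot: [3.14, 0.001, 1.53]
ft_force: [-0.1, -0.3, 1.9]
opening: 0.0004
gripper_force: 0.8
```

Request:
apply_moves:
  deltas:
    - [0,0,-0.025,0,-1]
    - [0,-0.0125,0,0,-1]
    - [0,0,0,0,-1]
    - [0,0,0,0,-1]

```text
time: 7.42
position: [0.4696, -0.1589, 0.1237]
eef_rot: [3.142, 0.001, 1.53]
ft_force: [1.1, 0.2, -0.6]
opening: 0.0002
gripper_force: 0.0
```

Run:
```python
from h import *
np.set_printoptions(precision=3,suppress=True)
s=state(); print(s['position'],s['ft_force'])
for n in ['wrist']:
    c=cam(n); im,d=read_camera(n); cv2.imwrite(f'pics/{n}2.png',im[:,:,::-1])
    for q in ['stud_left_top','stud_right_top']:
        for k in tip_of(n,q)[:2]:
            a,b=k['point']; print(n,q,round(k['score'],2),np.round([a,b]),onplane(n,a,b,.087,c),w(n,a,b,d[int(np.clip(a,0,419)),int(np.clip(b,0,559))],c))
```

```text
[ 0.47  -0.159  0.124] [ 1.068  0.21  -0.581]
wrist stud_left_top 0.6 [240. 284.] [ 0.472 -0.157  0.087] [ 0.472 -0.158  0.084]
```

Request:
apply_moves:
  deltas:
    - [0,0,0.014,0,-1]
    - [0,0,0.004,0,-1]
    - [0,0,0.003,0,-1]
    - [0,0,0.003,0,-1]
    - [0,0,0.002,0,-1]
    - [0,0,0.002,0,-1]
    - [0,0,0,0,-1]

```text
time: 8.15
position: [0.47, -0.1584, 0.0959]
eef_rot: [3.141, 0.001, 1.531]
ft_force: [-1.7, 0.4, 6.2]
opening: -0.0003
gripper_force: 3.0
```

Request:
apply_moves:
  deltas:
    - [0,0,0.001,0,-1]
    - [0,0,0.001,0,-1]
    - [0,0,0,0,-1]

```text
time: 8.4
position: [0.47, -0.1584, 0.0954]
eef_rot: [3.14, 0.001, 1.531]
ft_force: [-3.8, 2.5, 23.1]
opening: 0.0001
gripper_force: 11.6
```

Request:
apply_moves:
  deltas:
    - [0,0,-0.02,0,-1]
    - [0,0,-0.015,0,-1]
    - [-0.032,0.004,0,0,-1]
    - [-0.032,0.004,0,0,-1]
    - [-0.032,0.004,0,0,-1]
    - [-0.0325,0.005,0,0,-1]
    - [0,0,0,0,-1]
    - [0,0,0,0,-1]

```text
time: 9.07
position: [0.4812, -0.2904, 0.1281]
eef_rot: [3.141, 0.001, 1.526]
ft_force: [0.6, 0.5, 0.0]
opening: 0.0001
gripper_force: 0.0
```

Run:
```python
from h import *
np.set_printoptions(precision=3,suppress=True)
s=state(); print(s['position'],s['ft_force'])
for n in ['wrist']:
    c=cam(n); im,d=read_camera(n); cv2.imwrite(f'pics/{n}3.png',im[:,:,::-1])
    for q in ['stud_left_top','stud_right_top']:
        for k in tip_of(n,q)[:2]:
            a,b=k['point']; print(n,q,round(k['score'],2),np.round([a,b]),onplane(n,a,b,.092,c),w(n,a,b,d[int(np.clip(a,0,419)),int(np.clip(b,0,559))],c))
```

```text
[ 0.481 -0.29   0.128] [0.628 0.53  0.042]
wrist stud_left_top 0.35 [111. 103.] [ 0.391 -0.209  0.092] [ 0.339 -0.206 -0.001]
wrist stud_right_top 0.87 [238. 279.] [ 0.481 -0.286  0.092] [ 0.481 -0.287  0.09 ]
wrist stud_right_top 0.19 [113. 104.] [ 0.392 -0.21   0.092] [ 0.34  -0.208  0.   ]
```

Request:
apply_moves:
  deltas:
    - [0.003,0,0.018,0,-1]
    - [0,0,0.004,0,-1]
    - [0,0,0.003,0,-1]
    - [0,0,0.003,0,-1]
    - [0,0,0.002,0,-1]
    - [0,0,0.002,0,-1]
    - [0,0,0,0,-1]

```text
time: 9.8
position: [0.4817, -0.2828, 0.0966]
eef_rot: [-3.14, -0.001, 1.533]
ft_force: [-1.0, -0.4, -0.3]
opening: 0.0002
gripper_force: 0.1
```

Request:
apply_moves:
  deltas:
    - [0,0,0.001,0,-1]
    - [0,0,0.001,0,-1]
    - [0,0,0,0,-1]

```text
time: 10.05
position: [0.482, -0.2833, 0.0958]
eef_rot: [-3.141, -0.0, 1.532]
ft_force: [-4.0, 4.5, 12.8]
opening: -0.0002
gripper_force: 6.6
```

Request:
apply_moves:
  deltas:
    - [0,0,0.001,0,-1]
    - [0,0,0,0,-1]

```text
time: 10.22
position: [0.482, -0.2833, 0.0956]
eef_rot: [3.141, 0.0, 1.532]
ft_force: [-4.8, 5.1, 20.9]
opening: 0.0
gripper_force: 10.1
```

Request:
apply_moves:
  deltas:
    - [0,0,-0.03,0,-1]
    - [0,0,-0.04,0,-1]
    - [0,0,-0.03,0,-1]
    - [0,-0.03,0,0,1]
    - [0,-0.03,0,0,1]
    - [0.02,-0.02,0,0,1]
    - [0,0,0,0,1]
    - [0,0,0,0,1]

```text
time: 10.88
position: [0.4021, -0.2611, 0.1938]
eef_rot: [-3.141, 0.001, 1.532]
ft_force: [0.6, -0.2, -0.1]
opening: 0.0607
gripper_force: 0.0
```

Run:
```python
from h import *
np.set_printoptions(precision=3,suppress=True)
s=state(); print(s['position'],s['ft_force'])
ims=[]
for n in ['wrist','side']:
    c=cam(n); im,d=read_camera(n); ims.append(im)
    for q in ['stud_left_top','stud_right_top','lid_edge']:
        for k in tip_of(n,q)[:1]:
            a,b=k['point']; i,j=int(a),int(b); z=np.median(d[i-2:i+3,j-2:j+3]); print(n,q,round(k['score'],2),np.round([a,b]),w(n,a,b,z,c))
cv2.imwrite('pics/s4.png',np.vstack([ims[0][:,:,::-1][60:320,:],cv2.resize(ims[1][100:220,220:380,::-1],(560,330))]))
```

```text
[ 0.402 -0.261  0.194] [ 0.608 -0.226 -0.113]
wrist stud_left_top 0.78 [ 73. 366.] [ 0.471 -0.159  0.082]
wrist stud_right_top 0.65 [232. 368.] [ 0.48  -0.288  0.081]
wrist lid_edge 0.7 [155. 366.] [ 0.476 -0.221  0.076]
side stud_left_top 0.38 [179. 309.] [ 0.473 -0.156  0.081]
side stud_right_top 0.49 [148. 313.] [ 0.48  -0.292  0.08 ]
side lid_edge 0.76 [165. 308.] [ 0.485 -0.218  0.076]
```

View pics/s4.png

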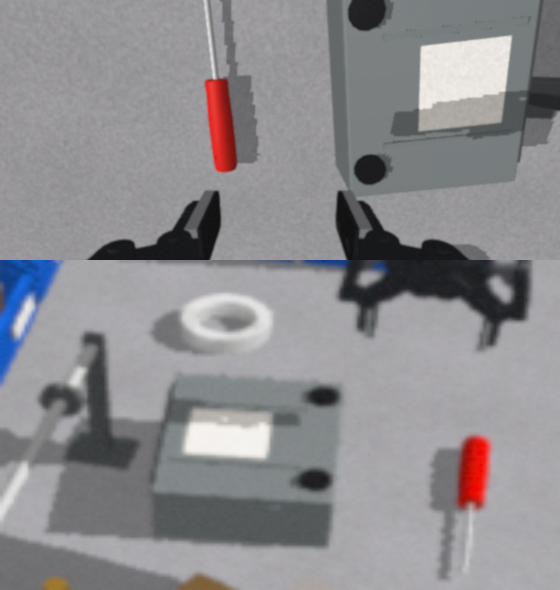

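Both studs are home: heads at z ≈ 0.081–0.082, and flush in both views. Now on to the tag.

Request:
apply_moves:
  deltas:
    - [0.0375,0.002,-0.005,0,1]
    - [0.0375,0.002,-0.005,0,1]
    - [0.0375,0.002,-0.005,0,1]
    - [0.0375,0.002,-0.005,0,1]
    - [0.0375,0.002,0,0,1]
    - [0.0375,0.002,0,0,1]
    - [0.0375,0.002,0,0,1]
    - [0.0375,0.002,0,0,1]

```text
time: 11.95
position: [0.4309, 0.0396, 0.2133]
eef_rot: [3.141, 0.0, 1.531]
ft_force: [0.8, 0.3, 0.5]
opening: 0.0854
gripper_force: 0.0
```

Request:
apply_moves:
  deltas:
    - [0.0375,0.003,0,0,1]
    - [0.0375,0.003,0,0,1]
    - [0.036,0.003,0,0,1]
    - [0,0,0,0,1]
    - [0,0,0,0,1]

```text
time: 12.37
position: [0.4444, 0.1513, 0.2133]
eef_rot: [3.141, -0.002, 1.536]
ft_force: [-0.8, -0.0, 0.5]
opening: 0.0856
gripper_force: 0.0
```

Run:
```python
from h import *
np.set_printoptions(precision=3,suppress=True)
s=state(); print(s['position'],s['eef_rot'],s['joint_positions'])
for n in ['wrist']:
    c=cam(n); im,d=read_camera(n); cv2.imwrite(f'pics/{n}5.png',im[:,:,::-1]); np.save('w5.npy',d)
    for q in ['tag','tag_tab']:
        for k in tip_of(n,q)[:2]:
            a,b=k['point']; i,j=int(a),int(b); print(n,q,round(k['score'],2),np.round([a,b]),w(n,a,b,d[i,j],c))
    m,f,T=c
    v,u=np.mgrid[:420,:560]; P=np.stack([(u-m['cx'])*d/f,(v-m['cy'])*d/f,d],-1)@T[:3,:3].T+T[:3,3]
    g=im.astype(int)
    t=(abs(P[...,0]-.459)<.04)&(abs(P[...,1]-.2)<.04)&(P[...,2]>.118)&(P[...,2]<.14); q=P[t]; print('tab top',len(q),q.mean(0) if len(q) else 0, cv2.minAreaRect((q[:,:2]*1000).astype(np.float32)))
    t=(abs(P[...,0]-.459)<.04)&(abs(P[...,1]-.2)<.05)&(P[...,2]>.084)&(P[...,2]<.096)&(g.min(2)>120); q=P[t]; print('bridge',len(q), cv2.minAreaRect((q[:,:2]*1000).astype(np.float32)))
```

```text
[0.444 0.151 0.213] [ 3.141 -0.002  1.536] [-0.146  0.567 -0.431  2.05   0.404  0.604 -0.889]
wrist tag 0.74 [144. 298.] [0.46  0.206 0.128]
wrist tag_tab 0.86 [143. 299.] [0.461 0.207 0.128]
tab top 589 [0.461 0.203 0.127] ((461.6154479980469, 203.1763916015625), (29.696332931518555, 10.026836395263672), 87.02642822265625)
bridge 1277 ((461.62811279296875, 202.99549865722656), (58.86052703857422, 31.993358612060547), 86.80943298339844)
```

View pics/wrist5.png

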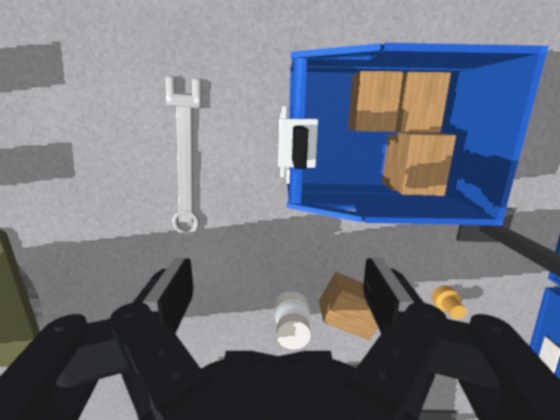

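The tab shows at row 145, column 299, sitting square on the lip with clear space both sides for the fingers; measured at (0.4616, 0.2032).

Request:
apply_moves:
  deltas:
    - [0.0265,0.008,0,0.017,1]
    - [0.026,0.0075,0,0,1]
    - [0,0,0.03,0,1]
    - [0,0,0.03,0,1]
    - [0,0,0.025,0,1]
    - [0,0,0.019,0,1]
    - [0,0,0,0,1]
    - [0,0,0,0,1]

```text
time: 13.18
position: [0.462, 0.1983, 0.1089]
eef_rot: [-3.14, 0.002, 1.512]
ft_force: [-0.7, 0.1, -0.0]
opening: 0.0855
gripper_force: 0.0
```

Request:
apply_moves:
  deltas:
    - [0.0045,0,0,0,1]
    - [0,0,0,0,-1]
    - [0,0,0,0,-1]
    - [0,0,0,0,-1]
    - [0,0,0,0,-1]
    - [0,0,0,0,-1]
    - [0,0,0,0,-1]
    - [0,0,0,0,-1]
  newtons: 50

```text
time: 13.85
position: [0.4627, 0.2044, 0.1095]
eef_rot: [3.141, -0.0, 1.514]
ft_force: [0.1, -0.4, 3.1]
opening: 0.0087
gripper_force: 49.1
```

Request:
apply_moves:
  deltas:
    - [0,0,0,0,-1]
    - [0,0,0,0,-1]

```text
time: 14.02
position: [0.4626, 0.2045, 0.1095]
eef_rot: [3.141, 0.0, 1.514]
ft_force: [0.3, 0.2, 4.8]
opening: 0.0095
gripper_force: 49.2
```

Request:
apply_moves:
  deltas:
    - [0,0,-0.01,0,-1]
    - [0,0,-0.02,0,-1]
    - [0,0,-0.03,0,-1]
    - [0,0,-0.03,0,-1]
    - [0,0,-0.03,0,-1]
    - [0,0,-0.025,0,-1]
    - [0,0,0,0,-1]
    - [0,0,0,0,-1]

```text
time: 14.68
position: [0.4629, 0.2046, 0.255]
eef_rot: [3.14, -0.001, 1.514]
ft_force: [0.3, -1.1, -0.8]
opening: 0.0092
gripper_force: 48.8
```

```bash
cat > rail.py <<'E'
from h import *
np.set_printoptions(precision=3,suppress=True)
def rail():
    c=cam('top'); im,d=read_camera('top'); m,f,T=c
    v,u=np.mgrid[:420,:560]; P=np.stack([(u-m['cx'])*d/f,(v-m['cy'])*d/f,d],-1)@T[:3,:3].T+T[:3,3]
    t=(P[...,0]>.64)&(P[...,0]<.71)&(P[...,2]>.15)&(P[...,2]<.171)&(P[...,1]>-.12)&(P[...,1]<.06); q=P[t]
    l=cv2.fitLine(q[:,:2].astype(np.float32),cv2.DIST_HUBER,0,.01,.01).ravel(); print('rail line n',len(q),l)
    t=(P[...,0]>.64)&(P[...,0]<.71)&(P[...,2]>.1715)&(P[...,2]<.185)&(P[...,1]>-.19)&(P[...,1]<-.12); q=P[t]; print('collar',len(q),q.mean(0),q.min(0),q.max(0))
if __name__=='__main__':
    s=state(); print(s['position'],s['eef_rot'],s['ft_force'],s['opening'])
    rail()
    n='wrist'; c=cam(n); im,d=read_camera(n); cv2.imwrite('pics/w6.png',im[:,:,::-1])
    print(tip_of(n,'tag')[:1],tip_of(n,'tag_tab')[:1])
E
python3 rail.py
```

```text
[0.463 0.205 0.255] [ 3.14  -0.001  1.514] [ 0.333 -1.054 -0.78 ] 0.009151519571547747
rail line n 238 [ 0.064  0.998  0.685 -0.016]
collar 32 [ 0.676 -0.154  0.176] [ 0.662 -0.161  0.172] [ 0.687 -0.147  0.181]
[{'point': [255.9, 278.3], 'score': 0.78}] [{'point': [276.6, 279.4], 'score': 0.91}]
```

Request:
apply_moves:
  deltas:
    - [-0.0215,0.0235,0,0,-1]
    - [-0.0215,0.0235,0,0,-1]
    - [-0.0215,0.0235,0,0,-1]
    - [-0.0215,0.0235,0,0,-1]
    - [-0.0215,0.0235,0,0,-1]
    - [-0.0215,0.0235,0,0,-1]
    - [-0.0215,0.0235,0,0,-1]
    - [-0.0215,0.0235,0,0,-1]

```text
time: 15.55
position: [0.6405, 0.0206, 0.2525]
eef_rot: [-3.139, 0.001, 1.514]
ft_force: [0.1, 0.8, -1.5]
opening: 0.0096
gripper_force: 48.8
```

Request:
apply_moves:
  deltas:
    - [-0.0215,0.0235,0,0.007,-1]
    - [-0.0215,0.0235,0,0,-1]
    - [0,0,0,0,-1]
    - [0,0,0,0,-1]
    - [0,0,0,0,-1]

```text
time: 15.97
position: [0.6837, -0.0229, 0.2526]
eef_rot: [-3.138, -0.001, 1.508]
ft_force: [0.2, 0.6, -1.0]
opening: 0.0092
gripper_force: 49.1
```

Run:
```python
from h import *
np.set_printoptions(precision=4,suppress=True)
s=state(); print(s['position'],s['eef_rot'],s['ft_force'],s['opening'])
n='wrist'; c=cam(n); im,d=read_camera(n); m,f,T=c; cv2.imwrite('pics/w7.png',im[:,:,::-1])
v,u=np.mgrid[:420,:560]; P=np.stack([(u-m['cx'])*d/f,(v-m['cy'])*d/f,d],-1)@T[:3,:3].T+T[:3,3]
t=(abs(P[...,0]-.685)<.03)&(P[...,2]>.15)&(P[...,2]<.1715)&(P[...,1]>-.14)&(P[...,1]<.08)
q=P[t]; print('wrist rail',len(q),q.min(0),q.max(0))
for lo in np.arange(-.14,.08,.02):
    k=q[(q[:,1]>=lo)&(q[:,1]<lo+.02)]
    if len(k)>5: print(round(lo,2),len(k),k[:,0].min(),k[:,0].max(),np.median(k[:,0]),k[:,2].max())
t=(abs(P[...,0]-.68)<.03)&(P[...,2]>.1715)&(P[...,2]<.186)&(P[...,1]<-.1); print('collar',t.sum(),P[t].min(0) if t.any() else '',P[t].max(0) if t.any() else '')
t=(abs(P[...,0]-.685)<.03)&(P[...,2]>.21)&(P[...,2]<.285)&(abs(P[...,1]+.024)<.04); q=P[t]; print('tag pts',len(q),q.min(0),q.max(0))
```

```text
[ 0.6837 -0.0229  0.2526] [-3.1383 -0.0006  1.5076] [ 0.1885  0.6207 -0.9719] 0.009212727335173648
wrist rail 2681 [ 0.6705 -0.14    0.1581] [0.7008 0.08   0.1713]
-0.14 160 0.6753700714094213 0.6868016578092139 0.6813348665397173 0.16645538066686702
-0.04 174 0.6719532776733497 0.6938575566650899 0.6877066430005826 0.16628905750562148
-0.02 402 0.6732940476781267 0.695644472994093 0.689083080640762 0.171288466291135
0.0 448 0.6705359094488681 0.6965303719505334 0.6900679732680987 0.17034581859789416
0.02 469 0.6854528877857154 0.6983348748723671 0.6917377743026422 0.16676827477062162
0.04 498 0.6866977550372282 0.6991555417563293 0.6929940849068099 0.1671723996540175
0.06 530 0.6886969312556313 0.700845459028467 0.6946841070902521 0.16705731171427993
collar 64 [ 0.6669 -0.1481  0.1715] [ 0.689  -0.1451  0.1753]
tag pts 6827 [ 0.655  -0.04    0.2101] [0.7147 0.0068 0.285 ]
```

View pics/w7.png

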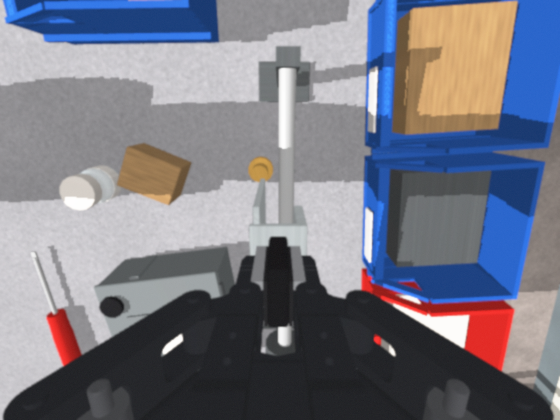

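The bar passes at about col 286 just above the bridge, whose centre is at col 277, so the tag needs about +4 mm in x. The collar's near face is at y ≈ -0.146, which leaves about 90 mm of gap.

Request:
apply_moves:
  deltas:
    - [0,0.004,0,0,-1]
    - [0,0,0.01,0,-1]
    - [0,0,0.01,0,-1]
    - [0,0,0.01,0,-1]
    - [0,0,0,0,-1]

```text
time: 16.43
position: [0.6866, -0.0241, 0.2209]
eef_rot: [-3.136, 0.001, 1.508]
ft_force: [-0.8, -0.5, -1.3]
opening: 0.0098
gripper_force: 49.0
```

Request:
apply_moves:
  deltas:
    - [0,0,0.008,0,-1]
    - [0,0,0.008,0,-1]
    - [0,0,0.008,0,-1]
    - [0,0,0,0,-1]

```text
time: 16.77
position: [0.6874, -0.0242, 0.198]
eef_rot: [-3.138, 0.001, 1.507]
ft_force: [-1.0, -0.2, -0.8]
opening: 0.0095
gripper_force: 49.0
```

Run:
```python
from h import *
s=state(); print(s['position'],s['ft_force'],s['moment'])
im,d=read_camera('side'); n='wrist'; wi,wd=read_camera(n)
cv2.imwrite('pics/s8.png',np.hstack([cv2.resize(im[70:250,140:340,::-1],(400,360)),cv2.resize(wi[120:360,160:420,::-1],(390,360))]))
```

```text
[ 0.68741803 -0.02424159  0.19801497] [-0.97758829 -0.22357319 -0.7627694 ] [0.05979415 0.05255928 0.05448082]
```

View pics/s8.png

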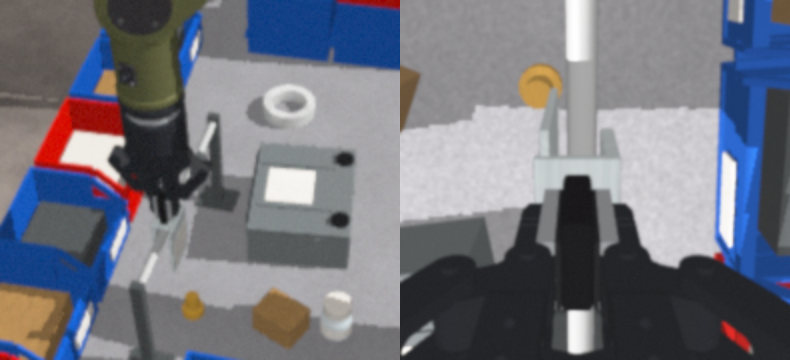

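The bar is between the plate and the leg (centred at about x=580 in the right panel). I'll seat the hanger now.

Request:
apply_moves:
  deltas:
    - [0,0,0.004,0,-1]
    - [0,0,0.002,0,-1]
    - [0,0,0.001,0,-1]
    - [0,0,0,0,-1]

```text
time: 17.2
position: [0.6886, -0.024, 0.1931]
eef_rot: [-3.141, 0.0, 1.507]
ft_force: [-0.2, -0.3, -0.9]
opening: 0.0095
gripper_force: 49.0
```

Request:
apply_moves:
  deltas:
    - [0,0,0.001,0,-1]
    - [0,0,0,0,-1]
    - [0,0,0,0,-1]

```text
time: 17.45
position: [0.6887, -0.024, 0.1924]
eef_rot: [3.141, 0.0, 1.507]
ft_force: [0.2, 1.6, -0.4]
opening: 0.0089
gripper_force: 49.0
```

Request:
apply_moves:
  deltas:
    - [0,0,0.001,0,-1]
    - [0,0,0.0005,0,-1]
    - [0,0,0,0,-1]

```text
time: 17.7
position: [0.6886, -0.024, 0.1907]
eef_rot: [-3.142, 0.0, 1.507]
ft_force: [0.9, 0.4, 0.3]
opening: 0.0094
gripper_force: 49.0
```

Request:
apply_moves:
  deltas:
    - [0,0,0.0005,0,-1]
    - [0,0,0,0,-1]

```text
time: 17.87
position: [0.6887, -0.024, 0.1906]
eef_rot: [3.141, 0.0, 1.507]
ft_force: [-1.2, -0.0, 1.6]
opening: 0.0093
gripper_force: 49.5
```

Request:
apply_moves:
  deltas:
    - [-0.01,0,0,0,-1]
    - [-0.012,0,0,0,-1]
    - [-0.012,0,0,0,-1]
    - [-0.012,0,0,0,-1]
    - [-0.012,0,0,0,-1]
    - [-0.012,0,0,0,-1]
    - [-0.008,0,0,0,-1]
    - [0,0,0,0,-1]

```text
time: 18.53
position: [0.6837, -0.1058, 0.1906]
eef_rot: [3.141, 0.003, 1.503]
ft_force: [0.5, -3.9, 5.0]
opening: 0.009
gripper_force: 49.8
```

Request:
apply_moves:
  deltas:
    - [-0.002,0,0,0,-1]
    - [-0.002,0,0,0,-1]
    - [-0.002,0,0,0,-1]
    - [0,0,0,0,-1]

```text
time: 18.87
position: [0.6836, -0.1063, 0.1906]
eef_rot: [3.141, -0.002, 1.508]
ft_force: [0.8, 2.7, 4.1]
opening: 0.0094
gripper_force: 49.8
```

Request:
apply_moves:
  deltas:
    - [-0.002,0,0,0,-1]
    - [-0.002,0,0,0,-1]
    - [0,0,0,0,-1]

```text
time: 19.12
position: [0.6833, -0.111, 0.1906]
eef_rot: [3.141, -0.001, 1.507]
ft_force: [0.4, 4.3, 5.1]
opening: 0.0097
gripper_force: 49.8
```

Request:
apply_moves:
  deltas:
    - [-0.002,0,0,0,-1]
    - [-0.002,0,0,0,-1]
    - [0,0,0,0,-1]

```text
time: 19.37
position: [0.683, -0.1157, 0.1905]
eef_rot: [3.141, -0.001, 1.507]
ft_force: [0.6, 4.2, 4.3]
opening: 0.0091
gripper_force: 49.9
```

Request:
apply_moves:
  deltas:
    - [-0.0015,0,0,0,-1]
    - [-0.0015,0,0,0,-1]
    - [0,0,0,0,-1]

```text
time: 19.62
position: [0.683, -0.116, 0.1907]
eef_rot: [3.141, -0.004, 1.508]
ft_force: [0.1, 7.4, 5.0]
opening: 0.0093
gripper_force: 50.0
```

Request:
apply_moves:
  deltas:
    - [-0.001,0,0,0,-1]
    - [0,0,0,0,-1]

```text
time: 19.78
position: [0.683, -0.1161, 0.1907]
eef_rot: [3.141, -0.005, 1.509]
ft_force: [1.0, 9.2, 5.1]
opening: 0.0096
gripper_force: 50.0
```

Request:
apply_moves:
  deltas:
    - [-0.0005,0,0,0,-1]
    - [0,0,0,0,-0.6]
    - [0,0,0,0,-0.3]
    - [0,0,0,0,-0.3]
    - [0,0,0,0,-0.3]
    - [0,0,0,0,-0.3]

```text
time: 20.28
position: [0.682, -0.1216, 0.1898]
eef_rot: [-3.141, 0.001, 1.506]
ft_force: [-0.4, -0.3, 0.6]
opening: 0.0301
gripper_force: 0.0
```

Request:
apply_moves:
  deltas:
    - [0,0,-0.005,0,-0.3]
    - [0,0,-0.01,0,-0.3]
    - [0,0,-0.02,0,-0.3]
    - [0,0,-0.03,0,-0.3]
    - [0,0,-0.03,0,-0.3]
    - [0.03,0,-0.02,0,-0.3]
    - [0.03,0,0,0,-0.3]
    - [0,0,0,0,-0.3]

```text
time: 20.95
position: [0.6875, -0.0506, 0.3091]
eef_rot: [3.137, -0.008, 1.516]
ft_force: [-0.2, 2.6, -0.5]
opening: 0.03
gripper_force: 0.0
```

Run:
```python
from h import *
np.set_printoptions(precision=4,suppress=True)
s=state(); print(s['position'],s['ft_force'],s['opening'])
im,d0=read_camera('side'); n='wrist'; c=cam(n); wi,d=read_camera(n); m,f,T=c
v,u=np.mgrid[:420,:560]; P=np.stack([(u-m['cx'])*d/f,(v-m['cy'])*d/f,d],-1)@T[:3,:3].T+T[:3,3]
A=(abs(P[...,0]-.683)<.04)&(abs(P[...,1]+.12)<.06)
for nm,lo,hi in [('tab',.2,.215),('bridge',.168,.174)]:
    q=P[A&(P[...,2]>lo)&(P[...,2]<hi)]; print(nm,len(q),q.mean(0) if len(q) else '',cv2.minAreaRect((q[:,:2]*1000).astype(np.float32)) if len(q)>5 else '')
q=P[A&(P[...,2]>.1745)&(P[...,2]<.185)]; print('collar',len(q),q.min(0) if len(q) else '',q.max(0) if len(q) else '')
cv2.imwrite('pics/s9.png',np.hstack([cv2.resize(im[70:250,140:340,::-1],(400,360)),cv2.resize(wi[:,:,::-1],(400,300))[:,:].copy() if 0 else cv2.resize(wi[130:370,160:420,::-1],(390,360))]))
```

```text
[ 0.6875 -0.0506  0.3091] [-0.2496  2.5677 -0.4934] 0.030012469056496644
tab 386 [ 0.68   -0.1142  0.2073] ((679.9388427734375, -115.81051635742188), (29.430389404296875, 9.90833854675293), 86.42508697509766)
bridge 952 [ 0.6821 -0.1195  0.1703] ((681.1264038085938, -126.05718994140625), (65.61239624023438, 31.71446990966797), 85.79830169677734)
collar 197 [ 0.6698 -0.1594  0.1745] [ 0.6893 -0.1011  0.1849]
```

View pics/s9.png

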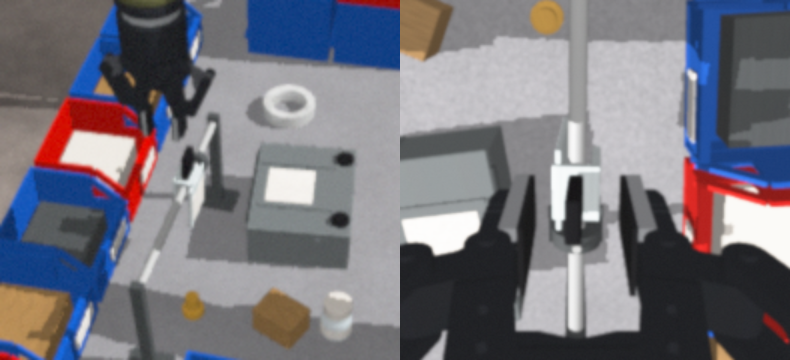

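The hanger hangs free on the bar next to the collar. I'll check the gap from directly above.

Request:
apply_moves:
  deltas:
    - [-0.038,0,0,0,-0.3]
    - [-0.038,0,0,0,-0.3]
    - [-0.038,0,0,0,-0.3]
    - [-0.038,0,0.01,0,-0.3]
    - [0,0,0.01,0,-0.3]
    - [0,0,0,0,-0.3]
    - [0,0,0,0,-0.3]

```text
time: 21.63
position: [0.6758, -0.2129, 0.2845]
eef_rot: [-3.14, -0.001, 1.505]
ft_force: [0.6, 1.4, 0.3]
opening: 0.03
gripper_force: 0.0
```

Run:
```python
from h import *
np.set_printoptions(precision=4,suppress=True)
s=state(); print(s['position'],s['eef_rot'])
n='wrist'; c=cam(n); wi,d=read_camera(n); m,f,T=c
a,b=pix(n,[.681,-.146,.168],c); print('gap pix',a,b); a,b=int(a),int(b)
v,u=np.mgrid[:420,:560]; P=np.stack([(u-m['cx'])*d/f,(v-m['cy'])*d/f,d],-1)@T[:3,:3].T+T[:3,3]
x,y,z=P[...,0],P[...,1],P[...,2]
q=P[(abs(x-.68)<.03)&(z>.198)&(z<.216)&(y>-.15)&(y<-.08)]; print('tab',len(q),cv2.minAreaRect((q[:,:2]*1000).astype(np.float32)))
cl=(abs(x-.68)<.03)&(z>.173)&(z<.19)&(y<-.13)&(y>-.18); q=P[cl]; print('collar',len(q),np.percentile(q,[2,50,98],axis=0) if len(q) else '')
i0,j0=max(a-50,0),max(b-70,0); cv2.imwrite('pics/g.png',cv2.resize(wi[i0:a+50,j0:b+70,::-1],None,fx=5.5,fy=5.5,interpolation=cv2.INTER_CUBIC)); print(i0,j0)
```

```text
[ 0.6758 -0.2129  0.2845] [-3.1396 -0.0005  1.5052]
gap pix 124.95025513134176 280.1587993422127
tab 765 ((679.6158447265625, -116.81098175048828), (29.636077880859375, 9.7649564743042), 86.74789428710938)
collar 456 [[ 0.6691 -0.1588  0.1732]
 [ 0.6801 -0.1524  0.1761]
 [ 0.6912 -0.132   0.1831]]
74 210
```

View pics/g.png

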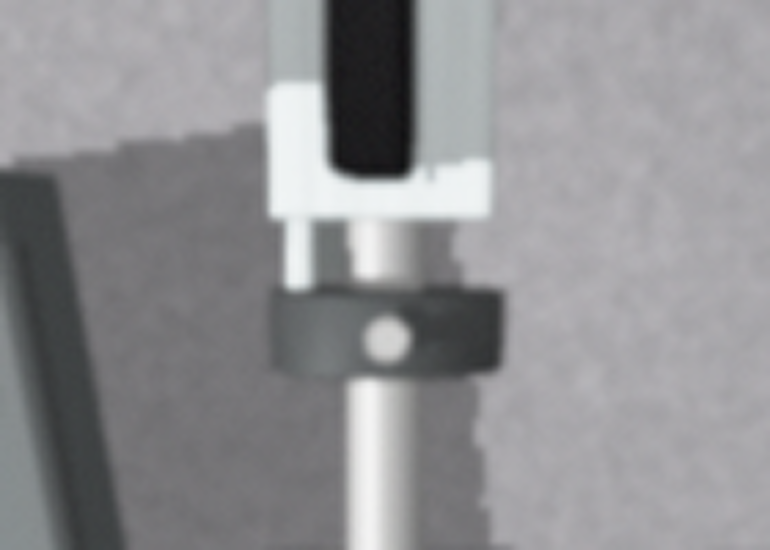

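The plate's edge meets the collar face with no gap at about (300, 290), and the hanger hangs level. The gripper is clear, so I'm handing in.

```bash
python3 -c "
from workcell import *
print(sign_off())"
```

```text
the job is handed in; nothing more can be done
None
```

The job is handed in: the lid is shut with both studs fully home, and the tag hanger hangs on the rail against the stop collar, hooked about 9 cm from it and slid along, with about 22 s of the 61 s used.

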